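# Open the twist-lid coffee canister

## Task

Open the round metal coffee canister so that the moka pot can be filled. Flip the tab on its lid right up first, then unscrew the lid by it, anticlockwise, feeling for where the thread lets go and never forcing it, lift the lid off and lay it gently, right way up, on the wooden chopping board. Leave everything else as it stands.

Things in the scene. Friction and masses are not known exactly. Their poses are not given: they have to be found in the camera images.
- canister: Round canister of pale plain metal, 114 mm in diameter, 100 mm to its shoulder, on a rubber foot; it stands firm and does not move. Origin: centre of its underside, z up. On the shoulder, close outside the lid, stands one small catch.
- lid: Black domed screw lid with ribbed skirt, 94 mm in diameter (too wide to grip by the rim), 150 to 250 g. Origin: centre of its skirt's lower edge, z up; skirt 11 mm high, dome 18 mm. Screwed down, the origin is 105 to 106 mm above the canister's underside. A springy seal presses it up with 4 to 7 N. Turned anticlockwise (seen from above), which takes 0.2 to 0.5 N m, it rises up to 2 mm; raised 10 mm its lugs are clear.
- neck (a point): Centre of the canister's mouth, 113 mm above its underside, hidden under the lid. Three thread segments hold the lid's three lugs. They let go somewhere between 25 and 85 degrees of turn, not known beforehand, over a band of some 8 degrees: there a light pull (about 5 N) draws the lid up by several mm. Elsewhere they hold it; turned farther they hit the next segment.
- tab (a joint): Hinge of the flip tab. 0: lies flat along the dome; 1.57: stands upright over the lid's centre; ends at 1.6. Stiff hinge (0.06 N m): it stays where it is left. While it lies flat, its down-turned end meets the canister's catch and the lid cannot be unscrewed.
- tab_grip (a point): Mid-width, mid-thickness point of the metal tab, 42 mm from its hinge. The tab is 26 mm wide, 9 mm thick and reaches from 5 mm behind the hinge to 55 mm before it, where its end is turned down 22 mm. x runs from the free end to the hinge, y along the hinge. Flat, it has 5 mm or more of air below it here and free sides: it can be pinched across its width from above.
- tab_hinge (a point): Middle of the tab's hinge pin, on the lid's axis, 25 mm above the skirt's lower edge, fixed in the lid. Its -x points along the flat tab to the free end, y is the hinge axis, z up. The hinge ears reach 20 mm to either side and 4 mm above the pin.
- wood_board: Wooden chopping board, 190 mm (x) by 270 mm (y), 21 mm thick, lying flat; it does not move. Origin: centre of its underside.
- mug: White mug, 97 mm high, standing behind; leave it alone. Origin: underside.
- tea_glass: Waisted tea glass, 91 mm high, on a white saucer, standing behind; leave it alone. Origin: underside.
- teaspoon: Steel teaspoon, 130 mm long, lying on the worktop between canister and board; leave it alone. Origin: underside.
There are look-alikes about, which are no part of the job. Of the things shaped like the lid, the black one is meant.

How it is judged:
On the way, in this order (a step that is already met when the one before it is completed fails the run):
1. the tab is flipped up (at least 75 degrees) while the lid is still screwed on (value of joint tab above 1.3 rad and z of lid in the frame of canister below 0.1085 m), for 0.2 s.
2. the lid is unscrewed and lifted off, clear above the canister (z of lid in the frame of canister above 0.125 m and contact force between lid and canister below 0.2 N), for 0.1 s.
At the end, for the whole second after the job is handed in: The lid lies still and level (within 6 degrees), right way up, with its skirt on the wooden board and its centre at least 25 mm inside the board's edges (x of lid in the frame of wood_board between -0.07 and 0.07 m and y of lid in the frame of wood_board between -0.11 and 0.11 m and z of lid in the frame of wood_board between 0.017 and 0.026 m and angle between lid's own z axis and vertical below 0.1 rad and linear speed of lid below 0.02 m/s); the robot touches nothing.
It fails at once if the lid is forced: more than 40 N between lid and canister (turned against the thread or the catch, or pulled while the lugs still hold) (contact force between lid and canister above 40 N).
It fails at once if the lid is slammed or pressed on the board with more than 60 N (contact force between lid and wood_board above 60 N).
It fails at once if the lid is dropped: it falls freely, faster than 0.45 m/s (some 10 mm) (contact force between the fingers and lid below 0.2 N and linear speed of lid above 0.45 m/s).
It fails at once if the mug, the tea glass or the teaspoon is pushed by more than 20 mm (distance of any of teaspoon, mug, tea_glass from where it was at the start of the episode above 0.02 m).
It also fails if it takes over 72 s, if anything falls off the work surface, if the arm or the gripper's body presses on something with over 40 N, if the wrist force passes 120 N, or if a joint passes its speed limit or range.

## Robot

A 6-joint arm with a two-finger parallel gripper is mounted at the origin on a cart in front of the work surface, level with it; the furniture and walls round the work are solid. World frame = base frame: x ahead of the robot, y to its left, z up, the work surface at z = 0. Lengths are in m, angles in rad, forces in N, time in s.
With the tool pointing down it reaches from about 0.3 to 0.775 m from the base axis. Payload 14.6 kg.
Tool frame: the origin (TCP) lies at the very end of the fingers, on their centre line; the grasp point (between the pads) lies 19 mm behind it; z points along the fingers, y is the line along which they close (so a half turn about z gives the same grasp; the last joint's range is limited). The gripper opens to 94 mm and grips with 3 to 60 N. Pads are 16 mm wide; open, the fingers measure 119 mm over their backs; the gripper's body (75 mm by 177 mm) begins 78 mm behind the grasp point.
Start: joints at [1.167, 0.3, 1.521, -0, 1.321, -0.067], TCP at [0.182, 0.519, 0.205] pointing down, gripper open.
Joint ranges: [-3.03, 3.03], [-0.79, 2.21], [0.23, 2.52], [-1.04, 4.18], [0, 3.07], [-2.55, 2.55]. Speed limits (rad/s): [2.22, 2.22, 2.57, 3.14, 3.14, 3.14].

## Interface

Orientations are given as [roll, pitch, yaw] about the fixed x, y, z axes, in that order (R = Rz(yaw) Ry(pitch) Rx(roll)).
In Python, from station import * gives the robot as it stands.
- The arm moves only by the tool jog_arm, never from a script. Its argument "rows" is a list of rows, each a list of 3 entries, a list of its own where there are three numbers: the shift along the tool's x, y, z in m, then the turn about the tool's z in degrees, then the finger opening in m, from 0 to 0.094. A call has 1 to 12 rows; each row shifts and turns the commanded pose from where the row before left it, along the tool's axes as they then stand; what a row does not reach is not made up. A row lasts 1/12 s, in which the tool goes at most 41.7 mm and 7.16 degrees, less where a joint would pass 70% of its speed; a pose out of reach is approached as far as the arm can. A call is refused whole if a number of a shift passes 0.0417 or a number of a turn 7.16, either way. A call with a gripper value outside its range is refused whole. The fingers move at their own pace and stop on an object; "squeeze" is the grip in N (left out, the last holds). Time passes only in rows, so rows that do not move let the fingers close. It gives the time, the measured TCP pose, the force, the opening and the grip force at its end, in the units of the state.
- get_obs(): the state, without advancing time (a new reading comes with each control period).
- camera(name): name is "scene" or "side" or "wrist"; returns a dict with "image" (400x640x3 uint8, red, green, blue), "range_z" (400x640 float32, m along the optical axis (not along the pixel's ray), 0 where there is no reading), "K" (3x3 intrinsics, pixels), "k1" (the pictures are not rectified: a ray, as slopes to the right and down, at radius r is drawn at 1 + k1 r^2 times it, then the intrinsics apply), "world_from_camera" (4x4, takes a point from camera to world coordinates); the wrist camera has in their place "T_tool_cam" (4x4, takes a point from camera to tool coordinates, whose origin is the TCP and whose axes are the flange's). Camera axes: x right, y up, looking along -z (the intrinsics and any distortion apply to the point x, -y, -z); pixel columns grow to the right and rows downward; lengths in m; the calibration is good to about 2 mm. A picture is of the moment at which its call begins: read the wrist's pose just before it.
- hand_in(): hands the job in; it is judged then, once.
Trained networks look in a picture, given as the dict that the camera call returned (one of the last four; its "shot" number tells which), for a name from the list of things; names that differ only in an ending like _2 or _b are one class to them, and where a whole thing is asked for, a point or a joint stands for the part that bears it (a point fixed in the world has none). Each returns a list of dicts, best first, with "p" (0 to 1); they miss things now and then, are a little off and sometimes report something else, mostly with a low value. They report only what shows in the picture. A call takes as long as a camera call. They do not tell look-alikes from the thing itself.
- search_frame(label, picture): "at" ([column, row] as shares, 0 to 1, of the picture: columns of its width, rows of its height, amid what is visible of it).
- spot_point(label, picture): "at" ([column, row] as shares, 0 to 1, of the picture: columns of its width, rows of its height: a listed point, or the origin of a listed thing).
The state is a dict: "time_s": time; "qpos": joint angles; "joint_vel": joint speeds; "tau": joint torques, N m; "ee_pos": TCP position; "eef_rot": TCP orientation; "force": force on the tool from outside, world axes, zero at the start; "moment": the same for the moment, N m; "grip_width": finger opening in m; "grip_force": force on a finger pad.
Only numpy, scipy, OpenCV 4.12 (cv2) and the standard library are available. Lean on these libraries where they do the work, as an engineer would, in place of code of your own. Each camera call takes 0.05 s, during which the arm holds its last target. There are 200 camera calls.

## Working session

There is one attempt and no reset: what is moved stays moved. The work goes in short steps, Python scripts to look and compute and a tool call to move; the robot and the scene stay as the last step left them, time stands still between calls to the robot, and variables do not carry over. Pictures are saved under pics/ and viewed, at most 10 in all, crops included, and the job is handed in when it is done.

Besides the shell and the picture viewer there is one more tool, called after "Request:" as a command line: name --argument value ..., lists and objects as JSON in quotes. jog_arm: Moves the arm, as the interface text tells. Its arguments: {"type":"object","properties":{"rows":{"type":"array","items":{"type":"array"}},"squeeze":{"type":"number"}},"required":["rows"]}

```bash
mkdir -p pics; cat > h.py <<'E'
from station import *
import numpy as np, cv2
from scipy.spatial.transform import Rotation as R
def T_tool(o):
    T=np.eye(4);T[:3,:3]=R.from_euler('xyz',o["eef_rot"]).as_matrix();T[:3,3]=o["ee_pos"];return T
def shoot(n):
    o=get_obs();p=camera(n);p["W"]=p["world_from_camera"] if n!="wrist" else T_tool(o)@p["T_tool_cam"];return p
def ray(p,u,v):
    K=np.array(p["K"]);a=cv2.undistortPoints(np.array([[[u,v]]],float),K,np.array([p["k1"],0,0,0.]))[0,0]
    return np.array([a[0],-a[1],-1.])
def at_z(p,u,v,z):
    d=p["W"][:3,:3]@ray(p,u,v);o=p["W"][:3,3];return o+d*(z-o[2])/d[2]
def by_depth(p,u,v):
    r=p["range_z"];u0,v0=int(u),int(v);w=r[max(0,v0-1):v0+2,max(0,u0-1):u0+2];w=w[w>0]
    if len(w)==0:return None
    return (p["W"]@np.r_[ray(p,u,v)*np.median(w),1])[:3]
def save(p,f,crop=None,s=1):
    im=p["image"][...,::-1]
    if crop:im=im[crop[1]:crop[3],crop[0]:crop[2]]
    cv2.imwrite("pics/"+f,cv2.resize(im,None,fx=s,fy=s))
E
python3 - <<'E'
from h import *
np.set_printoptions(precision=3,suppress=True)
print(get_obs())
ims=[]
for n in("scene","side"):
    p=shoot(n);ims.append(p)
    save(p,n+"0.png")
    for l in("canister","lid","tab_grip","tab_hinge","tab","wood_board","mug","tea_glass","teaspoon"):
        for f in(spot_point,search_frame):
            try:
                for d in f(l,p)[:3]:
                    u,v=d["at"][0]*640,d["at"][1]*400
                    print(n,l,f.__name__[:4],round(d["p"],2),int(u),int(v),by_depth(p,u,v))
            except Exception as e:print(n,l,f.__name__,e)
E
```

```text
{'time_s': 0.0, 'qpos': array([ 1.167,  0.3  ,  1.522, -0.   ,  1.321, -0.067]), 'joint_vel': array([ 0.001,  0.   , -0.   ,  0.001,  0.001,  0.001]), 'tau': array([  0.001, -53.181, -35.273,   0.071,   0.024,  -0.   ]), 'ee_pos': array([0.182, 0.519, 0.205]), 'eef_rot': array([-3.14 , -0.   ,  2.805]), 'force': array([ 0.435, -0.037,  0.473]), 'moment': array([-0.023, -0.   ,  0.02 ]), 'grip_force': 0.0, 'grip_width': 0.09394022715341493}
scene canister call 0.73 336 263 [ 0.417 -0.204  0.076]
scene canister call 0.73 337 261 [ 0.416 -0.206  0.086]
scene lid call 0.71 342 236 [ 0.447 -0.2    0.134]
scene lid call 0.65 406 285 [ 0.477 -0.356  0.018]
scene lid call 0.97 342 234 [ 0.452 -0.199  0.135]
scene lid call 0.6 411 282 [ 0.487 -0.362  0.02 ]
scene tab_grip call 0.82 344 242 [ 0.434 -0.211  0.133]
scene tab_grip call 0.73 422 267 [ 0.532 -0.373  0.028]
scene tab_grip call 0.75 420 271 [ 0.519 -0.373  0.028]
scene tab_grip call 0.6 344 241 [ 0.436 -0.21   0.134]
scene tab_hinge call 0.69 409 278 [ 0.489 -0.355  0.028]
scene tab_hinge call 0.56 342 227 [ 0.47  -0.189  0.135]
scen
[... 1589 characters left out ...]
, neck, tab_grip, tab_hinge, tea_glass, teaspoon, wood_board
side tab call 0.45 377 164 [ 0.453 -0.191  0.136]
side wood_board call 0.43 359 248 [ 0.414 -0.005  0.009]
side wood_board call 0.21 384 164 [ 0.436 -0.201  0.136]
side wood_board call 0.64 303 300 [0.465 0.197 0.019]
side mug call 0.62 289 178 [ 0.685 -0.117  0.049]
side mug call 0.58 284 169 [ 0.694 -0.11   0.086]
side mug call 0.57 368 169 [ 0.472 -0.174  0.126]
side tea_glass call 0.57 264 219 [0.67  0.038 0.031]
side tea_glass call 0.64 264 206 [0.664 0.038 0.081]
side tea_glass call 0.38 380 164 [ 0.446 -0.196  0.136]
side teaspoon call 0.53 358 248 [ 0.416 -0.003  0.01 ]
side teaspoon call 0.61 346 245 [ 0.45  -0.002  0.006]
```

View pics/scene0.png

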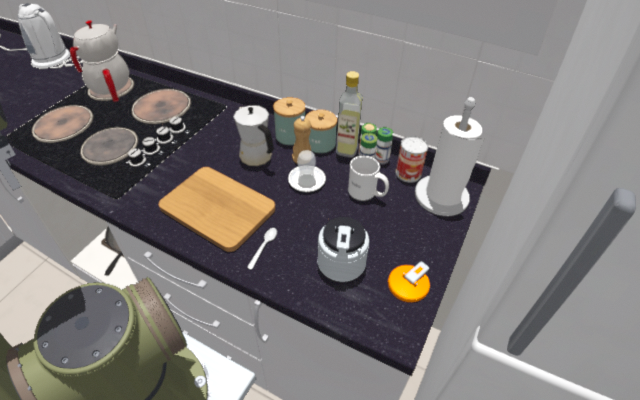

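```bash
python3 - <<'E'
from h import *
np.set_printoptions(precision=3,suppress=True)
p=shoot("scene")
# circle fit on cloud of things between z .105 and .15, near canister
P=[];C=[]
for v in range(190,320):
    for u in range(290,400):
        q=by_depth(p,u,v)
        if q is not None and .1<q[2]<.2: P.append(q);C.append(p["image"][v,u])
P=np.array(P);C=np.array(C)
for z in np.arange(.1,.16,.005):
    m=(P[:,2]>z)&(P[:,2]<z+.005)
    if m.sum():print(round(z,3),m.sum(),P[m].min(0),P[m].max(0),C[m].mean(0))
print(T_tool(get_obs())[:3,:3])
pw=camera("wrist");print(pw["T_tool_cam"],pw["K"])
E
```

```text
0.1 123 [ 0.42  -0.244  0.1  ] [ 0.507 -0.139  0.105] [166.211 171.146 174.472]
0.105 48 [ 0.42  -0.243  0.105] [ 0.485 -0.145  0.11 ] [88.583 91.208 94.375]
0.11 76 [ 0.419 -0.243  0.11 ] [ 0.487 -0.157  0.115] [72.974 75.    77.855]
0.115 353 [ 0.419 -0.239  0.115] [ 0.518 -0.146  0.12 ] [64.201 64.516 69.932]
0.12 467 [ 0.419 -0.232  0.12 ] [ 0.514 -0.149  0.125] [65.621 65.989 71.454]
0.125 23 [ 0.419 -0.222  0.125] [ 0.483 -0.17   0.13 ] [103.13  106.174 109.739]
0.13 216 [ 0.419 -0.223  0.13 ] [ 0.484 -0.172  0.135] [196.963 202.005 205.671]
0.135 83 [ 0.423 -0.219  0.135] [ 0.474 -0.176  0.136] [195.325 200.133 204.036]
[[-0.944  0.33  -0.   ]
 [ 0.33   0.944 -0.   ]
 [ 0.    -0.    -1.   ]]
[[-0.     0.959  0.283  0.083]
 [ 1.     0.     0.     0.   ]
 [ 0.     0.283 -0.959 -0.179]
 [ 0.     0.     0.     1.   ]] [[310.387   0.    319.065]
 [  0.    310.387 203.712]
 [  0.      0.      1.   ]]
```

The picture shows the canister with its black lid at (343,250), with the tab pointing down-image from about (342,228). The orange look-alike is at (410,283), the board at (217,207) and the spoon at (262,248). I'm moving above the lid now.

Request:
jog_arm --rows '[[[-0.0248,-0.0289,-0.0015],0,0.07],[[-0.0248,-0.0289,-0.0015],0,0.07],[[-0.0248,-0.0289,-0.0015],0,0.07],[[-0.0248,-0.0289,-0.0015],0,0.07],[[-0.0248,-0.0289,-0.0015],0,0.07],[[-0.0248,-0.0289,-0.0015],0,0.07],[[-0.0248,-0.0289,-0.0015],0,0.07],[[-0.0248,-0.0289,-0.0015],0,0.07],[[-0.0248,-0.0289,-0.0015],0,0.07],[[-0.0248,-0.0289,-0.0015],0,0.07]]'

```text
time_s: 2.73
ee_pos: [0.3205, 0.1627, 0.2208]
eef_rot: [3.141, 0.001, 2.805]
force: [0.9, 0.5, -0.2]
grip_width: 0.0698
grip_force: 0.0
```

Request:
jog_arm --rows '[[[-0.0248,-0.0289,-0.0015],0,0.07],[[-0.0248,-0.0289,-0.0015],0,0.07],[[-0.0248,-0.0289,-0.0015],0,0.07],[[-0.0248,-0.0289,-0.0015],0,0.07],[[-0.0248,-0.0289,-0.0015],0,0.07],[[-0.0248,-0.0289,-0.0015],0,0.07],[[-0.0248,-0.0289,-0.0015],0,0.07],[[-0.0248,-0.0289,-0.0015],0,0.07],[[-0.0248,-0.0289,-0.0015],0,0.07],[[-0.0248,-0.0289,-0.0015],0,0.07]]'

```text
time_s: 3.57
ee_pos: [0.4591, -0.1924, 0.2356]
eef_rot: [-3.142, 0.0, 2.804]
force: [-0.7, 0.7, 0.9]
grip_width: 0.0702
grip_force: 0.0
```

Request:
jog_arm --rows '[[[0,0,0],7,0.06],[[0,0,0],7,0.06],[[0,0,0],7,0.06],[[0,0,0],7,0.06],[[0,0,0],7,0.06],[[0,0,0],7,0.06],[[0,0,0],7,0.06],[[0,0,0],7,0.06],[[0,0,0],7,0.06],[[0,0,0],7,0.06]]'

```text
time_s: 4.4
ee_pos: [0.4589, -0.1903, 0.2355]
eef_rot: [3.142, 0.0, 1.577]
force: [0.3, 0.3, -0.4]
grip_width: 0.0602
grip_force: 0.0
```

Request:
jog_arm --rows '[[[0,0,0],7,0.06],[[0,0,0],7,0.06],[[0,0,0],7,0.06],[[0,0,0],7,0.06],[[0,0,0],7,0.06],[[0,0,0],7,0.06],[[0,0,0],7,0.06],[[0,0,0],7,0.06],[[0,0,0],7,0.06],[[0,0,0],0,0.06],[[0,0,0],0,0.06]]'

```text
time_s: 5.32
ee_pos: [0.4589, -0.1903, 0.2355]
eef_rot: [3.142, -0.0, 0.487]
force: [-0.1, 0.4, -0.9]
grip_width: 0.06
grip_force: 0.0
```

```bash
cat >look.py <<'E'
from h import *
import sys
np.set_printoptions(precision=4,suppress=True)
o=get_obs();p=shoot("wrist");save(p,sys.argv[1])
print(o["time_s"],o["ee_pos"],o["eef_rot"],o["qpos"],o["force"],o["grip_width"])
for l in("lid","tab_grip","tab_hinge"):
    for d in spot_point(l,p)[:2]:
        u,v=d["at"][0]*640,d["at"][1]*400
        print(l,round(d["p"],2),int(u),int(v),by_depth(p,u,v))
P=[];C=[]
for v in range(0,400,2):
    for u in range(0,640,2):
        q=by_depth(p,u,v)
        if q is not None and .1<q[2]<.17 and np.hypot(q[0]-.467,q[1]+.19)<.07: P.append(q);C.append(p["image"][v,u].astype(float))
P=np.array(P);C=np.array(C);
def circ(Q):
    s=np.linalg.lstsq(np.c_[2*Q[:,:2],np.ones(len(Q))],(Q[:,:2]**2).sum(1),rcond=None)[0];return s[:2],np.sqrt(s[2]+s[0]**2+s[1]**2)
m=(C.mean(1)<110)&(P[:,2]>.113)&(P[:,2]<.128)
(c,r),_,=cv2.minEnclosingCircle((P[m][:,:2]*1000).astype(np.float32)),0
print("lid circle",c,r,m.sum())
m=(P[:,2]>.1285)&(C.mean(1)>130)
print("tab",m.sum(),cv2.minAreaRect((P[m][:,:2]*1000).astype(np.float32)),P[m].mean(0),P[m][:,2].max())
E
python3 look.py w1.png
```

```text
5.3167 [ 0.4589 -0.1903  0.2355] [ 3.1416 -0.      0.4874] [-0.4669  0.1574  1.6251  0.      1.359   0.6164] [-0.0845  0.3863 -0.8793] 0.06000331837785245
lid 0.67 325 181 [ 0.4782 -0.187   0.1229]
lid 0.65 434 206 [ 0.4984 -0.3394  0.0293]
tab_grip 0.84 322 232 [ 0.4345 -0.2063  0.1353]
tab_grip 0.79 464 191 [ 0.5334 -0.3618  0.0299]
tab_hinge 0.77 328 192 [ 0.4728 -0.1924  0.1345]
tab_hinge 0.6 441 213 [ 0.4945 -0.3521  0.0298]
lid circle (472.46197509765625, -195.80288696289062) 50.32517623901367 1327
tab 296 ((452.79180908203125, -204.2540740966797), (58.210113525390625, 39.446407318115234), 28.662752151489258) [ 0.4552 -0.1988  0.1346] 0.13580676370394795
```

View pics/w1.png

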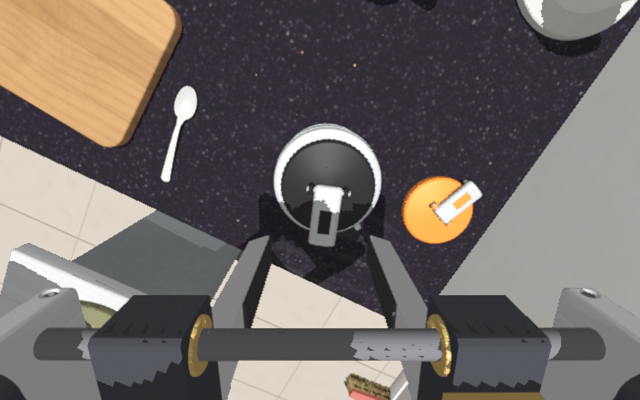

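The wrist picture shows the black lid at about (328,180). The tab runs from the hinge (328,190) to its free end (322,245), with the ears at (308,190) and (347,188) and the catch at (358,227). I'll measure the tab axis more exactly.

```bash
python3 - <<'E'
from h import *
np.set_printoptions(precision=4,suppress=True)
p=shoot("wrist");save(p,"w1c.png",(260,110,400,260),4)
for n,(u,v) in dict(hinge=(328,190),earL=(308,190),earR=(347,188),endL=(309,244),endR=(335,247)).items():
    print(n,at_z(p,u,v,.1325))
# tab pixels by depth z>.130
Q=[]
for v in range(175,252):
    for u in range(290,365):
        q=by_depth(p,u,v)
        if q is not None and q[2]>.1335: Q.append((u,v,*at_z(p,u,v,.135)[:2]))
Q=np.array(Q)
for v in range(182,252,4):
    s=Q[Q[:,1]==v]
    if len(s):
        a,b=s[:,0].min(),s[:,0].max();A=at_z(p,a-.5,v,.135);B=at_z(p,b+.5,v,.135);print(v,a,b,(A+B)[:2]/2,np.linalg.norm(A-B))
E
```

```text
hinge [ 0.4741 -0.1915  0.1325]
earL [ 0.4654 -0.1749  0.1325]
earR [ 0.4841 -0.2063  0.1325]
endL [ 0.417  -0.2009  0.1325]
endR [ 0.4262 -0.2251  0.1325]
186 310.0 321.0 [ 0.4726 -0.1791] 0.011099109723612778
190 310.0 347.0 [ 0.4749 -0.1915] 0.03527917253169837
194 316.0 347.0 [ 0.4728 -0.1958] 0.02982107073230559
198 315.0 340.0 [ 0.4677 -0.1943] 0.024321532187768162
202 314.0 339.0 [ 0.4638 -0.1954] 0.024414460147239195
206 314.0 339.0 [ 0.4603 -0.1972] 0.02450815041663684
210 314.0 338.0 [ 0.4566 -0.1987] 0.023656360458613412
214 313.0 338.0 [ 0.4529 -0.2001] 0.02469793288462405
218 312.0 338.0 [ 0.4491 -0.2016] 0.02574768133530548
222 312.0 337.0 [ 0.4453 -0.2031] 0.024890960158644653
226 311.0 336.0 [ 0.4413 -0.2042] 0.02498874557261493
230 311.0 336.0 [ 0.4376 -0.2061] 0.02508731560483813
234 310.0 335.0 [ 0.4335 -0.2072] 0.025186804219405726
238 310.0 334.0 [ 0.4296 -0.2087] 0.024314516616486887
242 311.0 334.0 [ 0.4261 -0.2111] 0.023435246721683723
```

View pics/w1c.png

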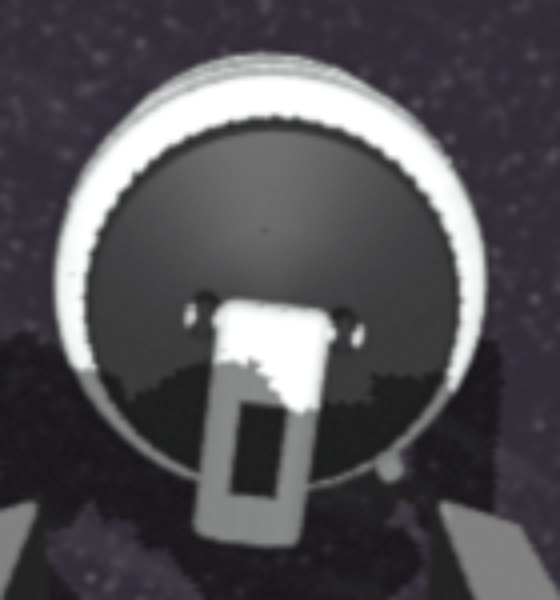

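Hinge is at about (0.474,-0.192,0.1305), with the tab direction 20.7° from x and tab_grip at (0.4347,-0.2068). This agrees with the detector and the given sizes. I'm descending over the tab.

Request:
jog_arm --rows '[[[0,0,0],3.6,0.06],[[0,0,0],3.6,0.06],[[-0.0048,0.0011,0.015],0,0.06],[[-0.0048,0.0011,0.015],0,0.06],[[-0.0048,0.0011,0.015],0,0.06],[[-0.0048,0.0011,0.015],0,0.06],[[-0.0048,0.0012,0.015],0,0.06],[[-0.0045,0.0012,0.015],0,0.06],[[0,0,0.007],0,0.05],[[0,0,0.006],0,0.05],[[0,0,0.006],0,0.05],[[0,0,0.006],0,0.05]]' --squeeze 15

```text
time_s: 6.57
ee_pos: [0.435, -0.2067, 0.1205]
eef_rot: [3.141, -0.001, 0.358]
force: [0.6, 0.4, 0.3]
grip_width: 0.05
grip_force: 0.0
```

```bash
python3 - <<'E'
from h import *
o=get_obs();print(o["ee_pos"],o["eef_rot"],o["force"])
p=shoot("wrist");save(p,"w2.png",(180,130,480,340),2.6)
p=shoot("side");save(p,"s2.png",(300,100,460,240),4)
E
```

```text
[ 0.43503032 -0.20668943  0.12050063] [ 3.14091734e+00 -6.28244546e-04  3.58382386e-01] [0.64665209 0.40433984 0.31941289]
```

View pics/w2.png

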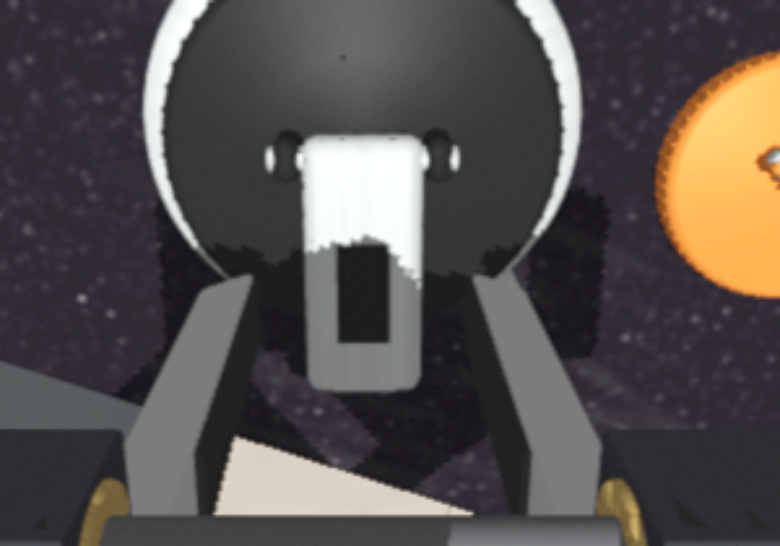

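The tab hangs centred and straight between the fingers: its axis is at x≈363 and the fingertips are at about 245 and 485. I'm closing now.

Request:
jog_arm --rows '[[[0,0,0],0,0.04],[[0,0,0],0,0.03],[[0,0,0],0,0.02],[[0,0,0],0,0.02],[[0,0,0],0,0.02],[[0,0,0],0,0.02],[[0,0,0],0,0.02],[[0,0,0],0,0.02]]' --squeeze 15

```text
time_s: 7.33
ee_pos: [0.4346, -0.2067, 0.1206]
eef_rot: [3.142, -0.0, 0.358]
force: [-0.2, 1.4, 2.8]
grip_width: 0.026
grip_force: 15.0
```

```bash
python3 - <<'E'
import numpy as np
for n in (24,):
    t=np.linspace(0,np.pi/2,n+1);x=42*(1-np.cos(t));z=-42*np.sin(t)
    print(np.round(np.c_[np.diff(x),np.diff(z)],1).tolist())
E
```

```text
[[0.1, -2.7], [0.3, -2.7], [0.4, -2.7], [0.6, -2.7], [0.8, -2.6], [1.0, -2.6], [1.1, -2.5], [1.3, -2.4], [1.5, -2.3], [1.6, -2.2], [1.7, -2.1], [1.9, -2.0], [2.0, -1.9], [2.1, -1.7], [2.2, -1.6], [2.3, -1.5], [2.4, -1.3], [2.5, -1.1], [2.6, -1.0], [2.6, -0.8], [2.7, -0.6], [2.7, -0.4], [2.7, -0.3], [2.7, -0.1]]
```

Gripped at 26 mm width, which matches the tab. I'm starting the arc.

Request:
jog_arm --rows '[[[0.0001,0,-0.0027],0,0.02],[[0.0003,0,-0.0027],0,0.02],[[0.0004,0,-0.0027],0,0.02],[[0.0006,0,-0.0027],0,0.02],[[0.0008,0,-0.0026],0,0.02],[[0.001,0,-0.0026],0,0.02]]'

```text
time_s: 7.83
ee_pos: [0.4374, -0.2055, 0.1366]
eef_rot: [-3.141, 0.001, 0.358]
force: [-1.1, -0.5, -4.4]
grip_width: 0.0259
grip_force: 15.0
```

Request:
jog_arm --rows '[[[0.0011,0,-0.0025],0,0.02],[[0.0013,0,-0.0024],0,0.02],[[0.0015,0,-0.0023],0,0.02],[[0.0016,0,-0.0022],0,0.02],[[0.0017,0,-0.0021],0,0.02],[[0.0019,0,-0.002],0,0.02],[[0.002,0,-0.0019],0,0.02],[[0.0021,0,-0.0017],0,0.02],[[0.0022,0,-0.0016],0,0.02]]'

```text
time_s: 8.58
ee_pos: [0.4521, -0.2001, 0.1554]
eef_rot: [-3.142, 0.0, 0.358]
force: [-5.0, 0.2, -2.0]
grip_width: 0.0258
grip_force: 15.0
```

Request:
jog_arm --rows '[[[0.0023,0,-0.0015],0,0.02],[[0.0024,0,-0.0013],0,0.02],[[0.0025,0,-0.0011],0,0.02],[[0.0026,0,-0.001],0,0.02],[[0.0026,0,-0.0008],0,0.02],[[0.0027,0,-0.0006],0,0.02],[[0.0027,0,-0.0004],0,0.02],[[0.0027,0,-0.0003],0,0.02],[[0.0027,0,-0.0001],0,0.02],[[0,0,0],0,0.02]]'

```text
time_s: 9.42
ee_pos: [0.4745, -0.192, 0.1628]
eef_rot: [3.141, -0.001, 0.358]
force: [-3.3, -1.6, 5.7]
grip_width: 0.0257
grip_force: 15.0
```

```bash
python3 - <<'E'
from h import *
o=get_obs();print(o["ee_pos"],o["eef_rot"],o["force"],o["moment"])
p=shoot("scene");save(p,"a.png",(290,160,410,300),2.5)
p=shoot("side");save(p,"b.png",(300,90,440,230),2.5)
a=cv2.imread("pics/a.png");b=cv2.imread("pics/b.png");cv2.imwrite("pics/s3.png",np.hstack([a,b]))
E
```

```text
[ 0.47449087 -0.19199776  0.16284266] [ 3.14069135e+00 -9.93775502e-04  3.58064866e-01] [-3.27353048 -1.58237744  5.72989399] [-0.13870838  0.99099609 -0.00799593]
```

View pics/s3.png

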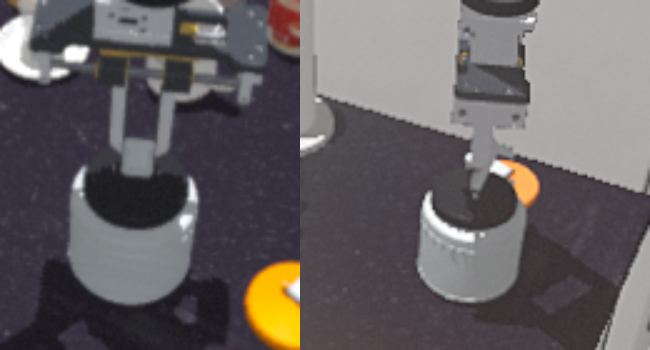

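```bash
python3 - <<'E'
from h import *
np.set_printoptions(precision=4,suppress=True)
T=T_tool(get_obs());hin=np.array([.474,-.192,.1305])
for n in("wrist","scene"):
    p=shoot(n);Q=[]
    for v in range(400):
        for u in range(640):
            q=by_depth(p,u,v)
            if q is None: continue
            d=T[:3,:3].T@(q-hin); d[2]=-d[2]
            if abs(d[0])<.05 and abs(d[1])<.010 and .006<d[2]<.075: Q.append(d)
    Q=np.array(Q);print(n,len(Q))
    for z in np.arange(.005,.075,.005):
        m=(Q[:,2]>=z)&(Q[:,2]<z+.005)
        if m.any():print(round(z,3),m.sum(),Q[m][:,0].min(),np.median(Q[m][:,0]),Q[m][:,0].max())
E
```

```text
wrist 2512
0.005 98 0.0031981436349462597 0.004089315254456581 0.005003316641167119
0.01 144 0.001545833563130056 0.0028037252981957324 0.0036505357289493444
0.015 136 0.0004925336515808233 0.0013861187721462803 0.0024405117510238124
0.02 154 -0.0012815280413231937 -5.8860835298819366e-05 0.0010747045318756645
0.025 160 -0.0026139462433551904 -0.001390668086830749 -0.0003534752171302402
0.03 163 -0.0036570646421406313 -0.002729619129957668 -0.0017250238441592744
0.035 201 -0.005240585433308357 -0.004257636301158497 -0.0032081415112424102
0.04 198 -0.006751649772836814 -0.005760291934582613 -0.0047553093949024286
0.045 594 -0.03453617476211236 -0.024045795716866693 -0.006151928380114155
0.05 664 -0.02303932342439474 -0.012593281079492133 -0.007827174489442137
scene 121
0.005 7 -0.006190078738384994 -0.005732751255481315 -0.005151810683168386
0.01 4 -0.008790462332329885 -0.008256083935670431 -0.007700122549856148
0.015 2 -0.010000982377829454 -0.009003666570263117 -0.00800635076269678
0.02 2 -0.011786241868405687 -0.011639294699855886 -0.011492347531306084
0.025 1 -0.013863761002886957 -0.013863761002886957 -0.013863761002886957
0.03 3 -0.01474370982447384 -0.014691651343541794 -0.01404840974930116
0.035 1 -0.015449932954851446 -0.015449932954851446 -0.015449932954851446
0.04 5 -0.03465807811791002 -0.03351776473330632 -0.03265211148992166
0.045 51 -0.03485125435273317 -0.027670570169661943 -0.016138474623808838
0.05 45 -0.025007999773068855 -0.015183054064575142 -0.009022319944894313
```

Depth slope puts the tab at about 74°, which is just short. I'll regrip centred on it and push it the rest of the way.

Request:
jog_arm --rows '[[[0,0,0],0,0.03],[[0,0,0],0,0.034],[[0,0,0],0,0.034],[[-0.004,0,0.001],0,0.034],[[-0.005,0,0.001],0,0.034],[[0,0,0],0,0.02],[[0,0,0],0,0.02],[[0,0,0],0,0.02],[[0,0,0],0,0.02]]' --squeeze 20

```text
time_s: 10.37
ee_pos: [0.4651, -0.1954, 0.1602]
eef_rot: [-3.142, 0.001, 0.358]
force: [-1.6, -1.4, -1.2]
grip_width: 0.026
grip_force: 20.0
```

Request:
jog_arm --rows '[[[0.002,0,-0.0005],0,0.02],[[0.002,0,-0.0005],0,0.02],[[0.002,0,-0.0004],0,0.02],[[0.002,0,-0.0003],0,0.02],[[0.002,0,0],0,0.02],[[0.001,0,0],0,0.02],[[0.001,0,0],0,0.02],[[0.001,0,0],0,0.02],[[0,0,0],0,0.02]]'

```text
time_s: 11.12
ee_pos: [0.4772, -0.1908, 0.1619]
eef_rot: [-3.141, 0.001, 0.358]
force: [-5.7, -2.7, 1.1]
grip_width: 0.0254
grip_force: 20.0
```

```bash
cat > ang.py <<'E'
from h import *
np.set_printoptions(precision=4,suppress=True)
o=get_obs();T=T_tool(o);hin=np.array([.474,-.192,.1305])
print(o["time_s"],o["ee_pos"],o["force"],o["moment"])
p=shoot("wrist");Q=[]
for v in range(400):
    for u in range(220,420):
        q=by_depth(p,u,v)
        if q is None: continue
        d=T[:3,:3].T@(q-hin); d[2]=-d[2]
        if abs(d[0])<.016 and abs(d[1])<.010 and .008<d[2]<.044: Q.append(d)
Q=np.array(Q);s=np.polyfit(Q[:,2],Q[:,0],1);print("tab deg",90+np.degrees(np.arctan(s[0])),"back x at hinge",s[1],len(Q))
E
python3 ang.py
```

```text
11.1167 [ 0.4772 -0.1908  0.1619] [-5.7089 -2.6968  1.0614] [-0.6059  1.2325  0.0278]
tab deg 85.01043253019066 back x at hinge 0.00623147113882017 868
```

Request:
jog_arm --rows '[[[0.002,0,0],0,0.02],[[0.002,0,0],0,0.02],[[0,0,0],0,0.02],[[0,0,0],0,0.034],[[0,0,0],0,0.034],[[0,0,0],0,0.034],[[-0.006,0,0.004],0,0.034],[[0,0,0.007],0,0.034],[[0,0,0.007],0,0.034],[[0,0,0],0,0.034]]' --squeeze 20

```text
time_s: 12.0
ee_pos: [0.4749, -0.1911, 0.1422]
eef_rot: [-3.14, 0.002, 0.358]
force: [0.2, -0.1, -0.3]
grip_width: 0.0342
grip_force: 0.0
```

```bash
python3 ang.py
```

```text
12.0 [ 0.4749 -0.1911  0.1422] [ 0.183  -0.1444 -0.2935] [-0.019   0.1626 -0.0048]
tab deg 88.4193167732 back x at hinge 0.0060244306644706746 1007
```

Request:
jog_arm --rows '[[[0,0,0],0,0.02],[[0,0,0],0,0.02],[[0,0,0],0,0.02],[[0,0,0],0,0.02],[[0,0,0],0,0.02]]' --squeeze 55

```text
time_s: 12.47
ee_pos: [0.4757, -0.1914, 0.1441]
eef_rot: [3.141, -0.0, 0.358]
force: [0.8, -0.5, -2.1]
grip_width: 0.0257
grip_force: 55.0
```

Request:
jog_arm --rows '[[[0,0,0],-2,0.02],[[0,0,0],-2,0.02],[[0,0,0],-2,0.02],[[0,0,0],-2,0.02],[[0,0,0],0,0.02]]'

```text
time_s: 12.88
ee_pos: [0.4755, -0.1912, 0.1441]
eef_rot: [-3.141, 0.0, 0.499]
force: [-1.7, 0.6, 2.4]
grip_width: 0.0258
grip_force: 55.0
```

```bash
cat > o.py <<'E'
from h import *
np.set_printoptions(precision=4,suppress=True)
o=get_obs();print(o["time_s"],o["ee_pos"],"turned %.1f"%np.degrees(o["eef_rot"][2]-.358),o["force"],o["moment"],o["grip_width"])
E
python3 o.py
```

```text
12.8833 [ 0.4755 -0.1912  0.1441] turned 8.1 [-1.7173  0.617   2.4064] [ 0.1712  0.5219 -0.0866] 0.025807993956495804
```

Request:
jog_arm --rows '[[[0,0,-0.0001],-2,0.02],[[0,0,-0.0001],-2,0.02],[[0,0,-0.0001],-2,0.02],[[0,0,-0.0001],-2,0.02],[[0,0,-0.0001],-2,0.02],[[0,0,-0.0001],-2,0.02],[[0,0,-0.0001],-2,0.02],[[0,0,0],0,0.02],[[0,0,0],0,0.02]]'

```text
time_s: 13.63
ee_pos: [0.4755, -0.1912, 0.1445]
eef_rot: [-3.141, -0.0, 0.74]
force: [-0.2, 1.2, -2.9]
grip_width: 0.0255
grip_force: 55.0
```

```bash
python3 o.py; cat > yaw.py <<'E'
from h import *
o=get_obs();T=T_tool(o);hin=np.array([.4755,-.1915,.1305]);p=shoot("wrist");Q=[]
for v in range(400):
    for u in range(220,420):
        q=by_depth(p,u,v)
        if q is None: continue
        d=T[:3,:3].T@(q-hin); d[2]=-d[2]
        if abs(d[0])<.016 and abs(d[1])<.011 and .008<d[2]<.044: Q.append(d)
Q=np.array(Q);s=np.linalg.lstsq(np.c_[Q[:,1:],np.ones(len(Q))],Q[:,0],rcond=None)[0];print("tab yaw rel tool",np.degrees(np.arctan(s[0])),"tilt",np.degrees(np.arctan(s[1])),s[2])
E
python3 yaw.py
```

```text
13.6333 [ 0.4755 -0.1912  0.1445] turned 21.9 [-0.2145  1.1932 -2.9361] [ 0.1617  0.0469 -0.0727] 0.0255238617467884
tab yaw rel tool 0.0756822026544669 tilt -1.4838637734586495 0.004469555089804003
```

Request:
jog_arm --rows '[[[0,0,0],-2,0.02],[[0,0,0],-2,0.02],[[0,0,-0.0005],0,0.02],[[0,0,0],0,0.02],[[0,0,0],0,0.02]]'

```text
time_s: 14.1
ee_pos: [0.4754, -0.1913, 0.1446]
eef_rot: [-3.141, 0.0, 0.81]
force: [2.1, 0.1, -10.0]
grip_width: 0.0254
grip_force: 55.0
```

Request:
jog_arm --rows '[[[0,0,-0.0005],0,0.02],[[0,0,0],0,0.02],[[0,0,0],0,0.02]]'

```text
time_s: 14.35
ee_pos: [0.4753, -0.1913, 0.1448]
eef_rot: [-3.14, 0.0, 0.811]
force: [4.9, -1.8, -21.1]
grip_width: 0.0257
grip_force: 55.0
```

Request:
jog_arm --rows '[[[0,0,0.0006],0,0.02],[[0,0,0],-1.5,0.02],[[0,0,0],-1.5,0.02],[[0,0,0],0,0.02],[[0,0,0],0,0.02]]'

```text
time_s: 14.77
ee_pos: [0.4752, -0.1911, 0.1447]
eef_rot: [-3.14, 0.0, 0.863]
force: [-0.1, 1.3, -15.8]
grip_width: 0.0256
grip_force: 55.0
```

Request:
jog_arm --rows '[[[0,0,0],-1.5,0.02],[[0,0,0],-1.5,0.02],[[0,0,0],0,0.02],[[0,0,0],0,0.02]]'

```text
time_s: 15.1
ee_pos: [0.4753, -0.1911, 0.1448]
eef_rot: [-3.14, 0.0, 0.915]
force: [-1.0, 1.2, -16.1]
grip_width: 0.0255
grip_force: 55.0
```

Request:
jog_arm --rows '[[[0,0,0.0003],-1,0.02],[[0,0,0],-1,0.02],[[0,0,0],-1,0.02],[[0,0,0],0,0.02]]'

```text
time_s: 15.43
ee_pos: [0.4756, -0.1914, 0.1449]
eef_rot: [3.141, 0.0, 0.97]
force: [-0.5, 2.0, -12.7]
grip_width: 0.0257
grip_force: 55.0
```

Request:
jog_arm --rows '[[[0,0,0],-1,0.02],[[0,0,0],-1,0.02],[[0,0,0],-1,0.02],[[0,0,0],0,0.02]]'

```text
time_s: 15.77
ee_pos: [0.4755, -0.1913, 0.1449]
eef_rot: [-3.141, 0.0, 1.023]
force: [-3.8, 3.5, -9.4]
grip_width: 0.0256
grip_force: 55.0
```

Request:
jog_arm --rows '[[[0,0,0],-1,0.02],[[0,0,0],-1,0.02],[[0,0,0],-1,0.02],[[0,0,0],0,0.02]]'

```text
time_s: 16.1
ee_pos: [0.4755, -0.1913, 0.1449]
eef_rot: [-3.141, 0.0, 1.075]
force: [-4.9, 4.0, -7.1]
grip_width: 0.0253
grip_force: 55.0
```

Request:
jog_arm --rows '[[[0,0,0],-1,0.02],[[0,0,0],-1,0.02],[[0,0,0],-1,0.02],[[0,0,0],0,0.02]]'

```text
time_s: 16.43
ee_pos: [0.4754, -0.1914, 0.145]
eef_rot: [-3.141, 0.0, 1.128]
force: [-4.2, 2.9, -7.2]
grip_width: 0.0256
grip_force: 55.0
```

```bash
python3 o.py
```

```text
16.4333 [ 0.4754 -0.1914  0.145 ] turned 44.1 [-4.1777  2.941  -7.2442] [ 0.5016  1.0499 -0.357 ] 0.025577420471979067
```

Request:
jog_arm --rows '[[[0,0,-0.0001],-1,0.02],[[0,0,0],-1,0.02],[[0,0,0],-1,0.02],[[0,0,0],0,0.02]]'

```text
time_s: 16.77
ee_pos: [0.4756, -0.1914, 0.1451]
eef_rot: [3.141, 0.0, 1.18]
force: [-4.5, 3.3, -6.8]
grip_width: 0.0253
grip_force: 55.0
```

Request:
jog_arm --rows '[[[0,0,-0.0001],-1,0.02],[[0,0,0],-1,0.02],[[0,0,0],-1,0.02],[[0,0,0],0,0.02]]'

```text
time_s: 17.1
ee_pos: [0.4756, -0.1913, 0.1452]
eef_rot: [3.141, -0.0, 1.233]
force: [-4.5, 3.5, -4.2]
grip_width: 0.0258
grip_force: 55.0
```

```bash
python3 o.py
```

```text
17.1 [ 0.4756 -0.1913  0.1452] turned 50.1 [-4.4695  3.5376 -4.2079] [ 0.6492  1.0381 -0.2836] 0.02575671705285092
```

Force is dropping, so I'll test the pull here with 0.6 mm.

Request:
jog_arm --rows '[[[0,0,-0.0003],0,0.02],[[0,0,-0.0003],0,0.02],[[0,0,0],0,0.02],[[0,0,0],0,0.02]]'

```text
time_s: 17.43
ee_pos: [0.4756, -0.1913, 0.1454]
eef_rot: [-3.141, -0.0, 1.231]
force: [-2.8, 2.4, -10.2]
grip_width: 0.0257
grip_force: 55.0
```

Request:
jog_arm --rows '[[[0,0,0],-1,0.02],[[0,0,0],-1,0.02],[[0,0,0],-1,0.02],[[0,0,0],0,0.02]]'

```text
time_s: 17.77
ee_pos: [0.4756, -0.1913, 0.1458]
eef_rot: [-3.142, -0.0, 1.285]
force: [-4.2, 3.4, -6.4]
grip_width: 0.0255
grip_force: 55.0
```

Request:
jog_arm --rows '[[[0,0,0],-1,0.02],[[0,0,0],-1,0.02],[[0,0,0],-1,0.02],[[0,0,0],0,0.02]]'

```text
time_s: 18.1
ee_pos: [0.4756, -0.1914, 0.1463]
eef_rot: [3.141, 0.0, 1.338]
force: [-7.5, 3.9, -1.1]
grip_width: 0.0258
grip_force: 55.0
```

```bash
python3 o.py
```

```text
18.1 [ 0.4756 -0.1914  0.1463] turned 56.1 [-7.4912  3.8683 -1.1325] [ 0.8387  1.5804 -0.1708] 0.025785648389648246
```

Now at 56° the lid rose 0.5 mm and the force fell to 1 N, which suggests release. I'll pull lightly.

Request:
jog_arm --rows '[[[0,0,-0.0003],0,0.02],[[0,0,-0.0003],0,0.02],[[0,0,-0.0003],0,0.02],[[0,0,0],0,0.02]]'

```text
time_s: 18.43
ee_pos: [0.4755, -0.1915, 0.1469]
eef_rot: [3.142, 0.0, 1.337]
force: [-6.0, 2.3, -4.4]
grip_width: 0.0256
grip_force: 55.0
```

Request:
jog_arm --rows '[[[0,0,-0.0003],0,0.02],[[0,0,-0.0003],0,0.02],[[0,0,0],0,0.02],[[0,0,0],0,0.02]]'

```text
time_s: 18.77
ee_pos: [0.4755, -0.1916, 0.1475]
eef_rot: [-3.142, 0.001, 1.337]
force: [-5.4, 2.5, -3.9]
grip_width: 0.0254
grip_force: 55.0
```

```bash
python3 o.py
```

```text
18.7667 [ 0.4755 -0.1916  0.1475] turned 56.1 [-5.4253  2.5324 -3.9419] [ 0.4441  1.3157 -0.056 ] 0.02538965080415877
```

It rises freely at about 4 N, so I'm lifting slowly.

Request:
jog_arm --rows '[[[0,0,-0.0006],0,0.02],[[0,0,-0.0006],0,0.02],[[0,0,-0.0006],0,0.02],[[0,0,0],0,0.02]]'

```text
time_s: 19.1
ee_pos: [0.4756, -0.1917, 0.1494]
eef_rot: [3.141, 0.001, 1.337]
force: [-5.3, 2.4, -2.7]
grip_width: 0.0258
grip_force: 55.0
```

Request:
jog_arm --rows '[[[0,0,-0.0006],0,0.02],[[0,0,-0.0006],0,0.02],[[0,0,-0.0006],0,0.02],[[0,0,0],0,0.02]]'

```text
time_s: 19.43
ee_pos: [0.4764, -0.1918, 0.1516]
eef_rot: [3.139, 0.001, 1.336]
force: [-0.0, -0.2, -2.2]
grip_width: 0.0257
grip_force: 55.0
```

Request:
jog_arm --rows '[[[0,0,-0.001],0,0.02],[[0,0,-0.002],0,0.02],[[0,0,-0.003],0,0.02],[[0,0,-0.005],0,0.02],[[0,0,-0.007],0,0.02],[[0,0,-0.007],0,0.02],[[0,0,-0.007],0,0.02],[[0,0,-0.006],0,0.02],[[0,0,-0.006],0,0.02],[[0,0,-0.004],0,0.02],[[0,0,-0.002],0,0.02],[[0,0,0],0,0.02]]'

```text
time_s: 20.43
ee_pos: [0.4757, -0.1914, 0.2011]
eef_rot: [3.141, 0.0, 1.335]
force: [-0.1, -0.1, -1.1]
grip_width: 0.0254
grip_force: 55.0
```

```bash
python3 o.py; python3 - <<'E'
from h import *
np.set_printoptions(precision=4,suppress=True)
p=shoot("scene");P=[]
hsv=cv2.cvtColor(p["image"],cv2.COLOR_RGB2HSV)
for v in range(150,270):
    for u in range(140,300):
        q=by_depth(p,u,v)
        if q is not None and .013<q[2]<.027 and hsv[v,u,1]>80: P.append(q)
P=np.array(P);print(len(P),np.median(P[:,2]));r=cv2.minAreaRect((P[:,:2]*1000).astype(np.float32));print(r);print(cv2.boxPoints(r))
save(p,"s4.png")
T=T_tool(get_obs());print(T[:3,:3])
E
```

```text
20.4333 [ 0.4757 -0.1914  0.2011] turned 56.0 [-0.0621 -0.1107 -1.1421] [-0.0525  0.1371 -0.0306] 0.025351961291782937
5419 0.020121609424499365
((486.6174621582031, 203.75523376464844), (345.8265075683594, 469.5677795410156), 31.56049919128418)
[[216.3946 313.3092]
 [462.1657 -86.8038]
 [756.8403  94.2013]
 [511.0692 494.3143]]
[[ 0.2334  0.9724  0.0001]
 [ 0.9724 -0.2334 -0.    ]
 [ 0.      0.0001 -1.    ]]
```

View pics/s4.png

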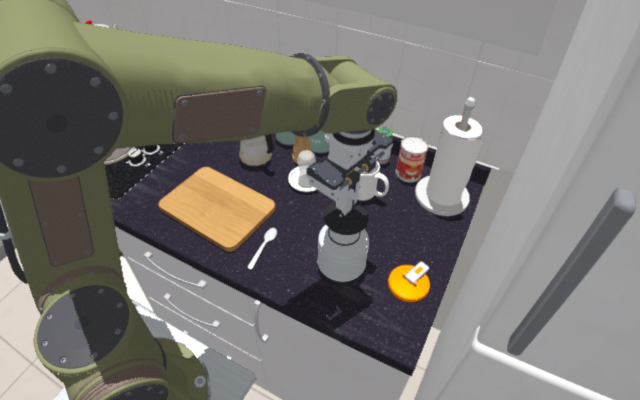

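The lid is lifted off at about (345,215), and the board corners are at (160,207), (209,169), (274,207) and (232,247). I'll work out the board centre and the transfer.

```bash
python3 - <<'E'
from h import *
np.set_printoptions(precision=4,suppress=True)
p=shoot("scene");c=np.array([at_z(p,u,v,.02)[:2] for u,v in((160,207),(209,169),(274,207),(232,245))])
print(c,np.linalg.norm(np.roll(c,-1,0)-c,axis=1),c.mean(0))
o=get_obs();T=T_tool(o)
m=np.r_[c.mean(0),o["ee_pos"][2]];print("shift tool",T[:3,:3].T@(m-o["ee_pos"]))
E
```

```text
[[0.3889 0.3006]
 [0.5713 0.2792]
 [0.5356 0.0354]
 [0.3795 0.0577]] [0.1836 0.2464 0.1577 0.243 ] [0.4688 0.1682]
shift tool [ 0.348  -0.0904  0.0001]
```

Request:
jog_arm --rows '[[[0.007,-0.0019,0],0,0.02],[[0.0149,-0.0041,0],0,0.02],[[0.0149,-0.0041,0],0,0.02],[[0.0149,-0.0041,0],0,0.02],[[0.0149,-0.0041,0],0,0.02],[[0.0149,-0.0041,0],0,0.02],[[0.0149,-0.0041,0],0,0.02],[[0.0149,-0.0041,0],0,0.02],[[0.0149,-0.0041,0],0,0.02],[[0.0149,-0.0041,0],0,0.02],[[0.0149,-0.0041,0],0,0.02],[[0.0149,-0.0041,0],0,0.02]]'

```text
time_s: 21.53
ee_pos: [0.4694, -0.013, 0.2004]
eef_rot: [-3.141, -0.0, 1.335]
force: [-0.0, -0.2, -1.1]
grip_width: 0.0256
grip_force: 55.0
```

Request:
jog_arm --rows '[[[0.0149,-0.0041,0],0,0.02],[[0.0149,-0.0041,0],0,0.02],[[0.0149,-0.0041,0],0,0.02],[[0.0149,-0.0041,0],0,0.02],[[0.0149,-0.0041,0],0,0.02],[[0.0149,-0.0041,0],0,0.02],[[0.0149,-0.0041,0],0,0.02],[[0.0149,-0.0041,0],0,0.02],[[0.0149,-0.0041,0],0,0.02],[[0.0149,-0.0041,0],0,0.02],[[0.0149,-0.0041,0],0,0.02],[[0.007,-0.0019,0],0,0.02]]'

```text
time_s: 22.53
ee_pos: [0.4634, 0.1646, 0.2004]
eef_rot: [-3.141, 0.0, 1.336]
force: [-0.2, -0.0, -2.3]
grip_width: 0.0256
grip_force: 55.0
```

Request:
jog_arm --rows '[[[0,0,0.005],0,0.02],[[0,0,0.01],0,0.02],[[0,0,0.015],0,0.02],[[0,0,0.015],0,0.02],[[0,0,0.015],0,0.02],[[0,0,0.015],0,0.02],[[0,0,0.015],0,0.02],[[0,0,0.012],0,0.02],[[0,0,0.01],0,0.02],[[0,0,0.006],0,0.02],[[0,0,0.003],0,0.02],[[0,0,0],0,0.02]]'

```text
time_s: 23.53
ee_pos: [0.4638, 0.1626, 0.0792]
eef_rot: [-3.141, 0.0, 1.335]
force: [-0.2, -0.8, -1.4]
grip_width: 0.0259
grip_force: 55.0
```

```bash
python3 o.py; python3 - <<'E'
from h import *
p=shoot("scene");save(p,"a.png",(120,110,300,280),2.2)
p=shoot("side");save(p,"b.png",(220,170,400,340),2.2)
cv2.imwrite("pics/s5.png",np.hstack([cv2.imread("pics/a.png"),cv2.imread("pics/b.png")]))
E
```

```text
23.5333 [0.4638 0.1626 0.0792] turned 56.0 [-0.158  -0.7635 -1.4398] [-0.0712  0.0435  0.0327] 0.02592122850891312
```

View pics/s5.png

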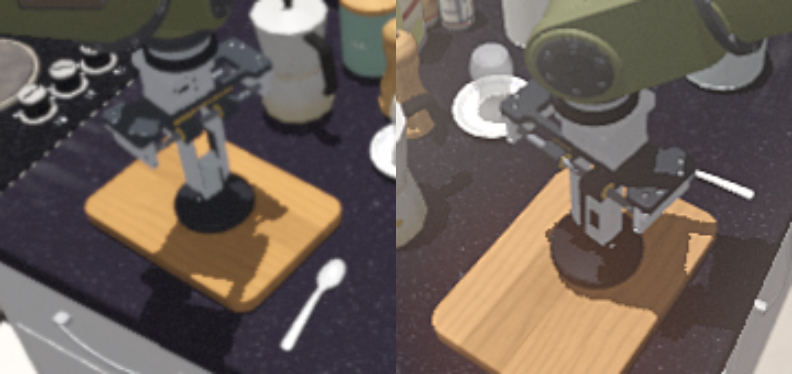

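The lid hangs over the middle of the board and is nearly level. I'm descending gently until I feel contact.

Request:
jog_arm --rows '[[[0,0,0.003],0,0.02],[[0,0,0.004],0,0.02],[[0,0,0.003],0,0.02],[[0,0,0.002],0,0.02],[[0,0,0.001],0,0.02],[[0,0,0.001],0,0.02],[[0,0,0.001],0,0.02],[[0,0,0],0,0.02]]'

```text
time_s: 24.3
ee_pos: [0.4639, 0.1629, 0.0645]
eef_rot: [-3.141, 0.0, 1.335]
force: [-0.3, -0.3, -1.7]
grip_width: 0.026
grip_force: 55.0
```

Request:
jog_arm --rows '[[[0,0,0.001],0,0.02],[[0,0,0.001],0,0.02],[[0,0,0.0005],0,0.02],[[0,0,0],0,0.02]]'

```text
time_s: 24.63
ee_pos: [0.4639, 0.1629, 0.062]
eef_rot: [-3.141, 0.0, 1.335]
force: [0.6, 1.1, -2.3]
grip_width: 0.0257
grip_force: 55.0
```

Request:
jog_arm --rows '[[[0,0,0.0005],0,0.02],[[0,0,0.0005],0,0.02],[[0,0,0],0,0.02]]'

```text
time_s: 24.88
ee_pos: [0.4639, 0.1629, 0.061]
eef_rot: [-3.141, 0.0, 1.335]
force: [0.2, -0.4, -2.3]
grip_width: 0.0257
grip_force: 55.0
```

Request:
jog_arm --rows '[[[0,0,0.0005],0,0.02],[[0,0,0.0005],0,0.02],[[0,0,0],0,0.02]]'

```text
time_s: 25.13
ee_pos: [0.4639, 0.1629, 0.0601]
eef_rot: [-3.141, 0.0, 1.335]
force: [-0.9, 0.3, -1.5]
grip_width: 0.0253
grip_force: 55.0
```

Request:
jog_arm --rows '[[[0,0,0.0005],0,0.02],[[0,0,0],0,0.02],[[0,0,0],0,0.02]]'

```text
time_s: 25.38
ee_pos: [0.464, 0.163, 0.0598]
eef_rot: [3.141, -0.0, 1.335]
force: [-0.6, 0.1, 0.1]
grip_width: 0.0256
grip_force: 55.0
```

Request:
jog_arm --rows '[[[0,0,0.0005],0,0.02],[[0,0,0.0003],0,0.02],[[0,0,0],0,0.02],[[0,0,0],0,0.02]]'

```text
time_s: 25.72
ee_pos: [0.4641, 0.163, 0.0596]
eef_rot: [3.141, -0.0, 1.335]
force: [-4.9, -2.0, 11.2]
grip_width: 0.0258
grip_force: 55.0
```

Contact is firm at 11 N and at the expected height. I'll release gradually and retreat straight up.

Request:
jog_arm --rows '[[[0,0,-0.0002],0,0.02],[[0,0,0],0,0.024],[[0,0,0],0,0.028],[[0,0,0],0,0.032],[[0,0,0],0,0.036],[[0,0,0],0,0.04],[[0,0,0],0,0.044],[[0,0,0],0,0.05]]' --squeeze 5

```text
time_s: 26.38
ee_pos: [0.464, 0.1629, 0.059]
eef_rot: [-3.142, 0.0, 1.335]
force: [0.2, 0.3, -0.1]
grip_width: 0.0471
grip_force: 0.0
```

Request:
jog_arm --rows '[[[0,0,-0.003],0,0.05],[[0,0,-0.006],0,0.05],[[0,0,-0.01],0,0.05],[[0,0,-0.015],0,0.05],[[0,0,-0.02],0,0.05],[[0,0,-0.02],0,0.05],[[0,0,-0.02],0,0.05],[[0,0,-0.02],0,0.05],[[0,0,-0.015],0,0.05],[[0,0,-0.01],0,0.05],[[0,0,0],0,0.05],[[0,0,0],0,0.05]]'

```text
time_s: 27.38
ee_pos: [0.4639, 0.1629, 0.1981]
eef_rot: [3.141, -0.0, 1.335]
force: [-0.3, -0.3, -0.3]
grip_width: 0.05
grip_force: 0.0
```

```bash
python3 o.py; python3 - <<'E'
from h import *
np.set_printoptions(precision=4,suppress=True)
p=shoot("wrist");save(p,"w6.png")
im=p["image"];P=[]
for v in range(400):
    for u in range(200,440):
        q=by_depth(p,u,v)
        if q is not None and .03<q[2]<.05 and np.hypot(q[0]-.464,q[1]-.163)<.044 and im[v,u].mean()<110:P.append(q)
P=np.array(P);r=np.hypot(P[:,0]-.464,P[:,1]-.163)
A=np.c_[P[:,:2]-[.464,.163],(r**2),np.ones(len(P))]
s=np.linalg.lstsq(A,P[:,2],rcond=None)[0];print(len(P),s)
E
```

```text
27.3833 [0.4639 0.1629 0.1981] turned 56.0 [-0.307  -0.3151 -0.28  ] [-0.0656  0.0725  0.0088] 0.05003505234785881
3705 [-0.0009 -0.0049 -3.0209  0.0401]
```

View pics/w6.png

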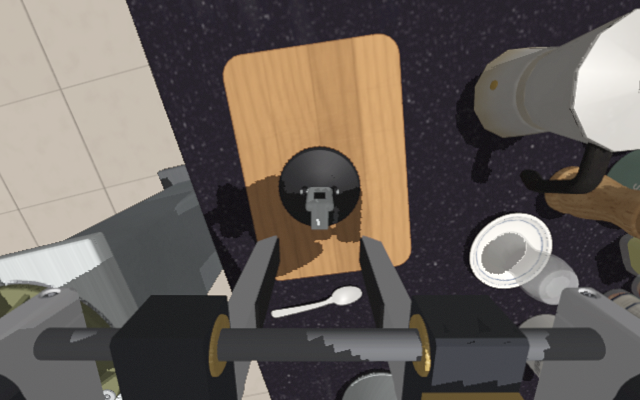

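The wrist picture shows the lid flat at (320,188), well inside the board. The fitted tilt is below 0.01 rad, and the spoon lies undisturbed at (318,302).

```bash
python3 -c "
from station import *
print(hand_in())"
```

```text
the job is handed in; nothing more can be done
None
```

The canister is open and the job is handed in at about 27 s: the thread let go at about 56° of turn, and the lid lies level, right way up, on the chopping board; no verdict came back.

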